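# Lid the steriliser basket and hold it over its base

### The job

Close the loaded round basket that stands on the white steriliser base: put the round lid with the open collar over the basket's upright stem so that it sits flat on the rim, and let go of it. Then take the basket by the stem, lift it about 10 cm clear of the base and keep it there, level and still, over the base; finish while holding it in the air, with nothing else carrying it. Keep the basket upright and its contents inside, and leave the other things on the worktop where they are.

Things in the scene. Friction and masses are not known exactly. Their poses are not given: they have to be found in the camera images.
- base: Steriliser base, fixed to the worktop: white round drum 194 mm across, 35 mm high, with a low rim 6 mm high around a flat seat 171 mm wide on top. Origin: centre of its underside, on the worktop (the seat is 35 mm above); z up. A small grey knob sticks out 10 mm on its -x side.
- basket: Loose open basket of clear plastic on the base's seat: 140 mm across at the foot, 148 at the rim, 60 high, wall 3, floor 4, about 0.2 kg. White flat stem in its centre, 14 mm thick along the basket's x, 20 wide along y, its top 118 mm above the origin: 58 above the rim, 26 above the collar of the seated lid; gripped there to lift. Origin: centre of the underside; z along the stem.
- lid: Loose white lid, about 90 g, right way up on the worktop: 162 mm across, top plate 4 mm thick (its top 12 mm above the origin), skirt below it of inner diameter 156 that fits round the basket's rim. Central open collar to grip: 42 mm outside, from 12 to 40 mm above the origin, clear 33 mm hole for the stem. Origin: centre of the skirt's lower edge; seated, 52 mm above the basket's origin.
- jar: Load inside the basket: closed small glass jar, 42 mm diameter, 45 mm high, about 70 g, loose, off the centre. Origin: centre of its underside.
- screw_ring: Load inside the basket: loose white screw ring, 40 mm outer diameter, 14 mm high. Origin: centre of its underside.
- pan_lid: Bystander: small steel pan lid, 124 mm diameter, 38 mm high, with a solid black knob and no hole. Origin: centre of the underside.
- mug: Bystander: white mug, 80 mm diameter, 90 mm high, handle on its +y side. Origin: centre of the underside.
- jug: Bystander: clear plastic measuring beaker, 104 mm wide at the rim, 150 mm high. Origin: centre of the underside.
- small_box: Bystander: small flat cardboard packet 45 x 70 x 28 mm. Origin: centre of the underside.
- carton: Bystander: upright cardboard carton 90 x 100 x 150 mm. Origin: centre of the underside.
- bottle: Bystander: white plastic bottle, 60 mm diameter, 170 mm high. Origin: centre of the underside.
- spoon: Bystander: wooden spoon 160 mm long, lying flat near the robot. Origin: underside, x along its length.
Things that resemble listed ones, but are neither listed nor needed, are in the scene too. What is shaped like the basket but blue or green is not meant.

How it is judged:
By the outcome, as a careful person would: the job done as asked, in the order asked, and still so for the second after the job is handed in, while the arm keeps its last pose, push and grip.
It also fails if it takes over 59 s, if anything falls off the work surface, if the arm or the gripper's body presses on something with over 40 N, if the wrist force passes 120 N, or if a joint passes its speed limit or range.

### The arm

A 6-joint arm with a two-finger parallel gripper is mounted at the origin on the work surface. World frame = base frame: x ahead of the robot, y to its left, z up, the work surface at z = 0. Lengths are in mm, angles in rad, forces in N, time in s.
With the tool pointing down it reaches from about 275 to 750 mm from the base axis. Payload 10.2 kg.
Tool frame: the origin (TCP) lies at the very end of the fingers, on their centre line; the grasp point (between the pads) lies 19 mm behind it; y points along the fingers, x is the direction in which the jaws open and shut, and the axes are right-handed (so a half turn about y gives the same grasp; the last joint's range is limited). The gripper opens to 85 mm and grips with 20 to 120 N. Pads are 22 mm wide; open, the fingers measure 114 mm over their backs; the gripper's body (76 mm by 85 mm) begins 54 mm behind the grasp point. The pads swing forward as they close: fully open they stand 13 mm farther back than shut.
Start: joints at [0.919, 0.313, 1.498, -0, 1.331, -0.223], TCP at [218.297, 477.47, 231.294] pointing down, gripper open.
Joint ranges: [-2.94, 2.94], [-0.97, 2.17], [0.19, 2.56], [-1.23, 4.37], [0.02, 3.11], [-2.88, 2.88]. Speed limits (rad/s): [2.39, 2.39, 3.01, 3.14, 3.14, 3.14].

### API

Orientations are given as a unit quaternion [w, x, y, z].
In Python, from rig import telemetry, imaging, ctrl gives the robot as it stands.
- The arm moves only by the shell command python3 -m handwheel 'ROWS' [FORCE]. ROWS is JSON, a list of rows, each an object with "delta_pos": the shift along the tool's x, y, z in cm, a list of three; "twist": the turn, a rotation vector about the tool's x, y, z in rad, a list of three; "jaw": the opening, from 0 (shut) to 1 (fully open). A call has exactly 10 rows; each row is the pose to reach, as a shift and turn from the pose commanded when the call began, along the tool's axes at that moment; what a row does not reach only later rows make up. A row lasts 1/12 s, in which the tool goes at most 41.7 mm and 7.16 degrees, less where a joint would pass 70% of its speed; a pose out of reach is approached as far as the arm can. A call with a gripper value outside its range is refused whole. The fingers move at their own pace and stop on an object; FORCE is the grip in N (left out, the last holds). Time passes only in rows, so rows that repeat a pose let the fingers close, or fill a call up. It gives the time, the measured TCP pose, the force and the opening at its end, in the units of the state.
- telemetry.sense(): the state, without advancing time (a new reading comes with each control period).
- imaging.capture(name): name is "scene" or "top"; returns a dict with "frame" (480x640x3 uint8, red, green, blue), "z_map" (480x640 float32, mm along the optical axis (not along the pixel's ray), 0 where there is no reading), "fx", "fy", "cx", "cy" (pixels), "rvec" (rotation vector, rad) and "tvec" (3), from world to camera coordinates, as OpenCV has them. Camera axes: x right, y down, z forward; pixel columns grow to the right and rows downward; lengths in mm; the calibration is good to about 2 mm. A picture is of the moment at which its call begins.
- ctrl.finish_job(): hands the job in, once; it reports no verdict.
The state is a dict: "time_s": time; "joints": joint angles; "dq": joint speeds; "tau": joint torques, N m; "eef_pos": TCP position; "ee_rot": TCP orientation; "force": force on the tool from outside, world axes, zero at the start; "wrist_torque": the same for the moment, N m; "grip_width": opening from 0.0 (shut) to 1.0 (fully open).
Only numpy, scipy, OpenCV 4.12 (cv2) and the standard library are available. Lean on these libraries where they do the work, as an engineer would, in place of code of your own. Each camera call takes 0.05 s, during which the arm holds its last target.

## Working session

There is one attempt and no reset: what is moved stays moved. The work goes in short steps, Python scripts to look and compute and a shell command to move; the robot and the scene stay as the last step left them, time stands still between calls to the robot, and variables do not carry over. Pictures are saved under pics/ and viewed, and the job is handed in when it is done.

```bash
ls; mkdir -p pics; cat > h.py <<'E'
import numpy as np, cv2, pickle
from rig import telemetry, imaging, ctrl
def cap(n,tag):
    c=imaging.capture(n); pickle.dump(c,open(f'{tag}.pkl','wb'))
    cv2.imwrite(f'pics/{tag}.png',cv2.cvtColor(c['frame'],cv2.COLOR_RGB2BGR)); return c
def load(tag): return pickle.load(open(f'{tag}.pkl','rb'))
def RT(c): return cv2.Rodrigues(np.array(c['rvec'],float))[0], np.array(c['tvec'],float).ravel()
def plane(c,uv,z):
    R,t=RT(c); uv=np.atleast_2d(uv).astype(float)
    d=np.c_[(uv[:,0]-c['cx'])/c['fx'],(uv[:,1]-c['cy'])/c['fy'],np.ones(len(uv))]@R
    o=-R.T@t; s=(z-o[2])/d[:,2]; return o+s[:,None]*d
def cloud(c):
    R,t=RT(c); v,u=np.mgrid[0:480,0:640]; Z=c['z_map'].astype(float)
    P=np.stack([(u-c['cx'])/c['fx']*Z,(v-c['cy'])/c['fy']*Z,Z],-1)
    W=(P-t)@R; W[Z==0]=np.nan; return W
def proj(c,P):
    R,t=RT(c); return cv2.projectPoints(np.atleast_2d(P).astype(float),np.array(c['rvec'],float),t,np.array([[c['fx'],0,c['cx']],[0,c['fy'],c['cy']],[0,0,1]],float),None)[0][:,0]
E
python3 - <<'E'
from h import *
for n in ('scene','top'):
    c=cap(n,n+'0'); R,t=RT(c); print(n,-R.T@t,R[2])
print(telemetry.sense())
E
```

```text
pics
scene [1298.02296147  471.83339331  951.892902  ] [-0.60483388 -0.3716074  -0.70433225]
top [ 343.08769128   16.5840977  1089.95254463] [ 1.65661913e-01  2.03893260e-04 -9.86182584e-01]
{'time_s': 0.1, 'joints': array([ 9.18603984e-01,  3.13385969e-01,  1.49834765e+00,  5.14231379e-05,
        1.33100136e+00, -2.23414344e-01]), 'dq': array([-2.78074221e-05, -2.25417126e-03, -4.72013126e-03, -4.31171613e-04,
        9.25674998e-04, -2.68171382e-03]), 'tau': array([ 1.53170855e-03, -4.12907052e+01, -2.60141069e+01, -1.94549266e-04,
        3.04886271e-03,  3.22801114e-06]), 'eef_pos': array([218.14140404, 477.29002456, 230.80150358]), 'ee_rot': array([-0.59480978,  0.59505173,  0.38178862, -0.38256009]), 'force': array([-0.3740845 , -0.35642024,  0.91471322]), 'wrist_torque': array([-0.01678696,  0.01195495, -0.01704184]), 'grip_width': 1.0042015242688798}
```

View pics/scene0.png

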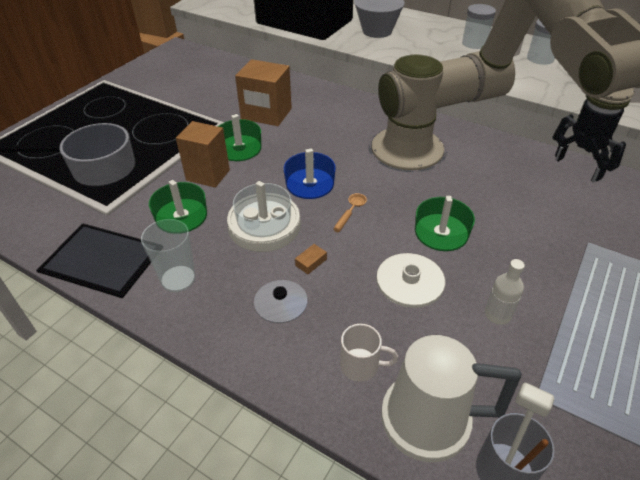

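View pics/top0.png

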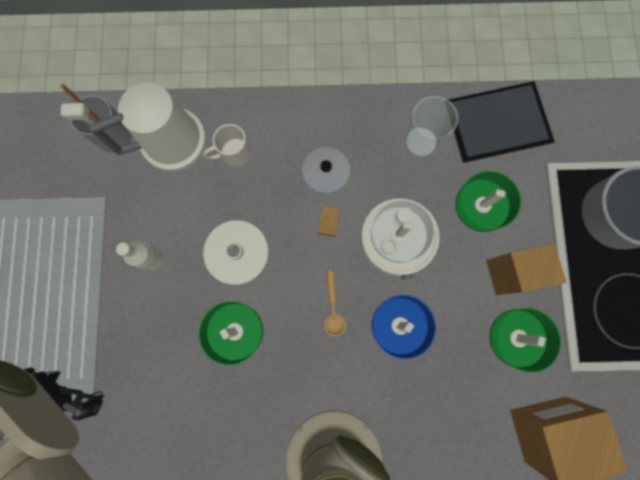

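The scene view shows the clear basket on its white base at (263,212), and the collared white lid at (411,278). The steel pan lid with the black knob is at (281,298). In the top view these are at (401,236), (235,252) and (326,170).

Lid candidates in the top view: the white one at (235,252) has an open collar and fits; the steel one at (326,170) has a solid knob and doesn't. Basket candidates: clear on the white base at (401,236), blue at (403,326), green at (488,202), (525,340) and (231,332). Only the clear one fits. I'll check both in an enlarged crop and measure.

```bash
python3 - <<'E'
from h import *
c=load('top0'); s=load('scene0')
f=lambda c:cv2.cvtColor(c['frame'],cv2.COLOR_RGB2BGR)
def crop(im,x,y,w=100): return cv2.resize(im[y-w//2:y+w//2,x-w//2:x+w//2],(400,300*400//300),interpolation=cv2.INTER_CUBIC)[:,:]
a=np.hstack([cv2.resize(crop(f(c),235,252),(380,290)),cv2.resize(crop(f(c),401,236),(380,290))])
b=np.hstack([cv2.resize(crop(f(s),411,278),(380,290)),cv2.resize(crop(f(s),263,212),(380,290))])
cv2.imwrite('pics/crop0.png',np.vstack([a,b]))
for n,k in(('top',c),('scene',s)):
    W=cloud(k)
    for nm,ctr,r in (('lid',{'top':(235,252),'scene':(411,278)}[n],45),('basket',{'top':(401,236),'scene':(263,212)}[n],50)):
        v,u=np.mgrid[0:480,0:640]; m=np.hypot(u-ctr[0],v-ctr[1])<r
        P=W[m];P=P[np.isfinite(P[:,0])]
        z=P[:,2]; print(n,nm,np.histogram(z,bins=[-10,5,9,16,25,33,44,50,70,90,100,120,140,148,158,170]))
        if nm=='lid':
            for lo,hi in((8,16),(34,44)):
                q=P[(z>lo)&(z<hi)]; print(lo,hi,q.mean(0),q.min(0),q.max(0),cv2.minEnclosingCircle(q[:,:2].astype(np.float32)))
        else:
            for lo,hi in((30,46),(147,160),(92,98)):
                q=P[(z>lo)&(z<hi)]
                if len(q)>3: print(lo,hi,len(q),q.mean(0),q.min(0),q.max(0),cv2.minEnclosingCircle(q[:,:2].astype(np.float32)),cv2.minAreaRect(q[:,:2].astype(np.float32)))
E
```

```text
top lid (array([3195,  612, 2362,   39,   18,  100,    0,    0,    0,    0,    0,
          0,    0,    0,    0]), array([-10,   5,   9,  16,  25,  33,  44,  50,  70,  90, 100, 120, 140,
       148, 158, 170]))
8 16 [495.05394285 232.25118777  11.02400069] [415.31981338 152.02697584   8.00009209] [574.91919008 313.02882216  15.99120964] ((495.8705749511719, 232.71054077148438), 80.96318054199219)
34 44 [495.10353763 231.69970116  37.9353766 ] [476.17946239 211.87111479  34.17782714] [516.20229073 251.53906027  42.59755081] ((495.7023620605469, 232.44798278808594), 20.823532104492188)
top basket (array([2976,   18,   43,   74,  325, 2873,  141,  421,  515,  294,   26,
         18,   15,   55,    0]), array([-10,   5,   9,  16,  25,  33,  44,  50,  70,  90, 100, 120, 140,
       148, 158, 170]))
30 46 3170 [ 508.70164864 -170.34721458   37.64657458] [ 418.82249015 -270.95564388   30.01809174] [615.37535732 -82.07058342  45.94285382] ((517.6499633789062, -178.67233276367188), 99.04121398925781) ((521.6922607421875, -176.17425537109375), (185.84132385253906, 187.82656860351562), 43.10335
[... 1633 characters left out ...]
((469.7611083984375, -165.88131713867188), (186.63308715820312, 296.3963317871094), 82.2952880859375)
147 160 51 [ 527.69821632 -170.89934793  153.39669266] [ 519.54934534 -183.63489261  147.15510835] [ 534.51049708 -161.02910753  158.52462839] ((526.3690185546875, -172.38124084472656), 11.815823554992676) ((526.7442626953125, -172.30792236328125), (22.531108856201172, 14.97111988067627), 88.13348388671875)
92 98 243 [ 531.30698248 -166.70645677   95.31564918] [ 450.98383422 -246.58508736   92.02604098] [600.15783917 -99.13034844  97.96162867] ((526.255126953125, -171.9497833251953), 75.85269927978516) ((526.7898559570312, -171.89849853515625), (145.9807586669922, 147.0), 36.857330322265625)
```

View pics/crop0.png

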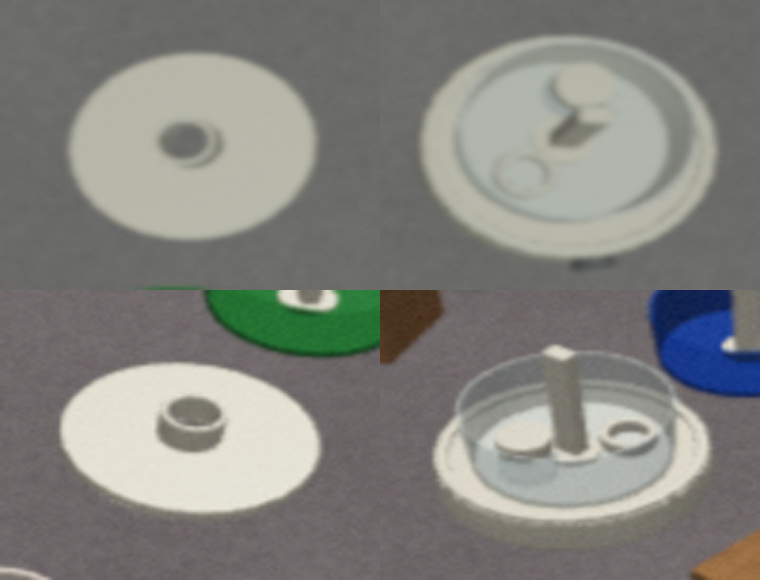

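The crops confirm both: lid with the open collar at about (495.7, 232.5), with plate Ø162 and collar Ø42 as given; clear basket with jar and ring on the white base, stem at about (526, -172.5), top at z 153, and its wide side along world y. Next, a helper to work out the moves.

```bash
cat >> h.py <<'E'
from scipy.spatial.transform import Rotation as Ro
def Rq(q): return Ro.from_quat([q[1],q[2],q[3],q[0]])
def go(pos,jawdir=None):
    """print tool-axis shift (cm) and twist to reach pos with tool y down and x along jawdir (sign free)"""
    s=telemetry.sense(); R=Rq(s['ee_rot']); M=R.as_matrix()
    print('t',round(s['time_s'],2),'tcp',s['eef_pos'].round(1),'x',M[:,0].round(3),'y',M[:,1].round(3),'z',M[:,2].round(3),'F',s['force'].round(1),'grip',round(s['grip_width'],3))
    print('delta_cm',(M.T@(np.array(pos)-s['eef_pos'])/10).round(2))
    if jawdir is not None:
        y=np.array([0,0,-1.]); x=np.array([np.cos(jawdir),np.sin(jawdir),0])
        if x@M[:,0]<0:x=-x
        T=np.c_[x,y,np.cross(x,y)]
        print('twist',(R.inv()*Ro.from_matrix(T)).as_rotvec().round(3))
E
python3 - <<'E'
from h import *
go([495.7,232.5,110],0); print(telemetry.sense()['joints'])
go([495.7,232.5,110],np.pi/2)
E
```

```text
t 0.1 tcp [218.1 477.3 230.8] x [ 0.416  0.909 -0.001] y [-0.001 -0.001 -1.   ] z [-0.909  0.416  0.   ] F [-0.4 -0.4  0.9] grip 1.004
delta_cm [-10.71  12.08 -35.42]
twist [ 0.000e+00  1.142e+00 -1.000e-03]
[ 9.18603984e-01  3.13385969e-01  1.49834765e+00  5.14231379e-05
  1.33100136e+00 -2.23414344e-01]
t 0.1 tcp [218.1 477.3 230.8] x [ 0.416  0.909 -0.001] y [-0.001 -0.001 -1.   ] z [-0.909  0.416  0.   ] F [-0.4 -0.4  0.9] grip 1.004
delta_cm [-10.71  12.08 -35.42]
twist [-0.001 -0.429 -0.001]
```

```bash
python3 -m handwheel '[{"delta_pos":[-1,0,-3],"twist":[0,0.1,0],"jaw":1},{"delta_pos":[-2.2,1,-7],"twist":[0,0.22,0],"jaw":1},{"delta_pos":[-3.3,2,-11],"twist":[0,0.34,0],"jaw":1},{"delta_pos":[-4.5,3,-15],"twist":[0,0.46,0],"jaw":1},{"delta_pos":[-5.8,4,-19],"twist":[0,0.58,0],"jaw":1},{"delta_pos":[-7,5,-23],"twist":[0,0.7,0],"jaw":1},{"delta_pos":[-8.2,6,-27],"twist":[0,0.82,0],"jaw":1},{"delta_pos":[-9.3,7,-31],"twist":[0,0.94,0],"jaw":1},{"delta_pos":[-10.3,7.6,-34],"twist":[0,1.05,0],"jaw":1},{"delta_pos":[-10.7,8,-35.4],"twist":[0,1.142,0],"jaw":1}]'; python3 -c "
from h import *
go([495.7,232.5,80],0)"
```

```text
time_s: 0.93
eef_pos: [498.4, 229.3, 149.8]
ee_rot: [-0.707, 0.707, -0.004, 0.003]
force: [0.3, 0.9, -0.3]
grip_width: 1.0
t 0.93 tcp [498.4 229.3 149.8] x [ 1.    -0.009 -0.001] y [-0.001 -0.001 -1.   ] z [ 0.009  1.    -0.001] F [ 0.3  0.9 -0.3] grip 1.0
delta_cm [-0.26  6.98  0.32]
twist [ 0.001 -0.009 -0.001]
```

```bash
python3 -m handwheel '[{"delta_pos":[0,1.5,0],"twist":[0,0,0],"jaw":0.8},{"delta_pos":[0,3,0],"twist":[0,0,0],"jaw":0.8},{"delta_pos":[0,4.5,0],"twist":[0,0,0],"jaw":0.8},{"delta_pos":[0,6,0],"twist":[0,0,0],"jaw":0.8},{"delta_pos":[0,7,0],"twist":[0,0,0],"jaw":0.8},{"delta_pos":[0,8,0],"twist":[0,0,0],"jaw":0.8},{"delta_pos":[0,8.5,0],"twist":[0,0,0],"jaw":0.8},{"delta_pos":[0,8.5,0],"twist":[0,0,0],"jaw":0.8},{"delta_pos":[0,8.5,0],"twist":[0,0,0],"jaw":0.8},{"delta_pos":[0,8.5,0],"twist":[0,0,0],"jaw":0.8}]'; python3 - <<'E'
from h import *
go([495.7,232.5,16],0)
c=cap('scene','s1'); cap('top','t1')
im=cv2.imread('pics/s1.png')[190:330,330:520]; cv2.imwrite('pics/s1c.png',cv2.resize(im,None,fx=4,fy=4,interpolation=cv2.INTER_CUBIC))
E
```

```text
time_s: 1.77
eef_pos: [496.2, 233.1, 67.0]
ee_rot: [0.707, -0.707, -0.0, -0.0]
force: [-0.3, 0.3, -0.2]
grip_width: 0.799
t 1.77 tcp [496.2 233.1  67. ] x [1.    0.    0.001] y [ 0.001  0.    -1.   ] z [-0.  1.  0.] F [-0.3  0.3 -0.2] grip 0.799
delta_cm [-0.05  5.1  -0.06]
twist [-0.     0.     0.001]
```

View pics/s1c.png

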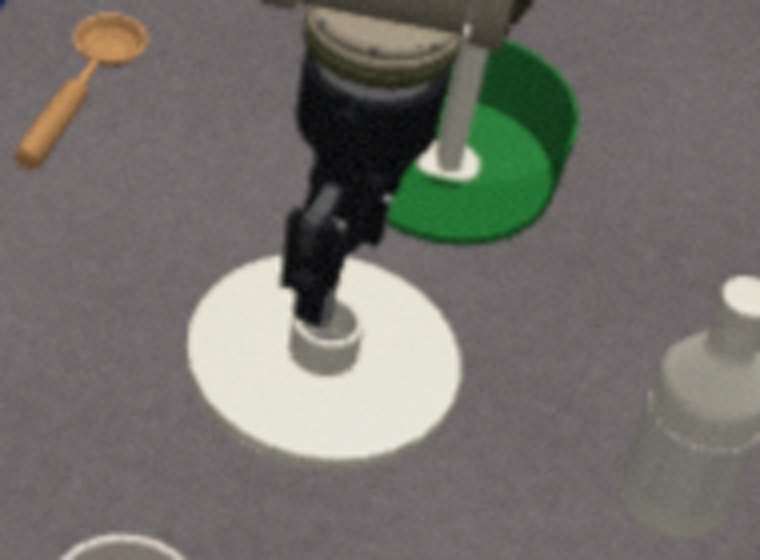

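The scene crop shows the fingers centred over the collar at about (325,335), clear of the green basket and bottle. Going down and gripping.

```bash
python3 -m handwheel '[{"delta_pos":[0,1,0],"twist":[0,0,0],"jaw":0.8},{"delta_pos":[-0.05,2,-0.05],"twist":[0,0,0],"jaw":0.8},{"delta_pos":[-0.05,3,-0.05],"twist":[0,0,0],"jaw":0.8},{"delta_pos":[-0.05,4,-0.05],"twist":[0,0,0],"jaw":0.8},{"delta_pos":[-0.05,4.7,-0.05],"twist":[0,0,0],"jaw":0.8},{"delta_pos":[-0.05,5.1,-0.05],"twist":[0,0,0],"jaw":0.8},{"delta_pos":[-0.05,5.25,-0.05],"twist":[0,0,0],"jaw":0.8},{"delta_pos":[-0.05,5.25,-0.05],"twist":[0,0,0],"jaw":0.8},{"delta_pos":[-0.05,5.25,-0.05],"twist":[0,0,0],"jaw":0.6},{"delta_pos":[-0.05,5.25,-0.05],"twist":[0,0,0],"jaw":0.55}]' 30
python3 -m handwheel '[{"delta_pos":[0,0,0],"twist":[0,0,0],"jaw":0.45},{"delta_pos":[0,0,0],"twist":[0,0,0],"jaw":0.4},{"delta_pos":[0,0,0],"twist":[0,0,0],"jaw":0.3},{"delta_pos":[0,0,0],"twist":[0,0,0],"jaw":0.3},{"delta_pos":[0,0,0],"twist":[0,0,0],"jaw":0.3},{"delta_pos":[0,0,0],"twist":[0,0,0],"jaw":0.3},{"delta_pos":[0,0,0],"twist":[0,0,0],"jaw":0.3},{"delta_pos":[0,0,0],"twist":[0,0,0],"jaw":0.3},{"delta_pos":[0,0,0],"twist":[0,0,0],"jaw":0.3},{"delta_pos":[0,0,0],"twist":[0,0,0],"jaw":0.3}]' 30; python3 - <<'E'
from h import *
go([495.7,232.5,225],0)
c=cap('scene','s2')
im=cv2.imread('pics/s2.png')[190:330,330:520]; cv2.imwrite('pics/s2c.png',cv2.resize(im,None,fx=4,fy=4,interpolation=cv2.INTER_CUBIC))
E
```

```text
time_s: 2.7
eef_pos: [495.5, 232.6, 14.2]
ee_rot: [0.707, -0.707, -0.0, -0.0]
force: [-1.1, 0.1, 0.4]
grip_width: 0.553
time_s: 3.53
eef_pos: [495.7, 232.6, 14.6]
ee_rot: [0.707, -0.707, -0.0, -0.0]
force: [-0.2, -1.5, 6.1]
grip_width: 0.488
t 3.53 tcp [495.7 232.6  14.6] x [ 1.    -0.     0.001] y [ 0.001  0.    -1.   ] z [0. 1. 0.] F [-0.2 -1.5  6.1] grip 0.488
delta_cm [  0.03 -21.04  -0.  ]
twist [-0.    -0.     0.001]
```

View pics/s2c.png

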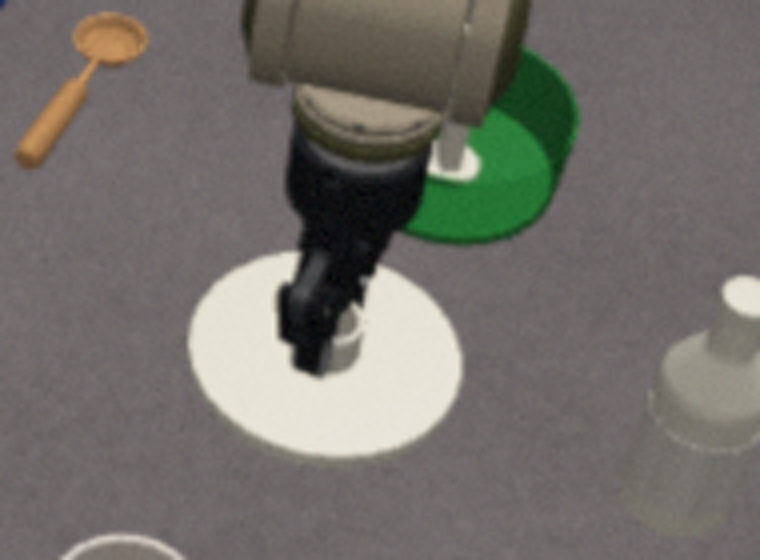

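Gripped: opening 0.488, about 41.5 mm, matching the collar. Lifting.

```bash
python3 -m handwheel '[{"delta_pos":[0,-0.5,0],"twist":[0,0,0],"jaw":0.3},{"delta_pos":[0,-1.5,0],"twist":[0,0,0],"jaw":0.3},{"delta_pos":[0,-3.5,0],"twist":[0,0,0],"jaw":0.3},{"delta_pos":[0,-6,0],"twist":[0,0,0],"jaw":0.3},{"delta_pos":[0,-9,0],"twist":[0,0,0],"jaw":0.3},{"delta_pos":[0,-12,0],"twist":[0,0,0],"jaw":0.3},{"delta_pos":[0,-15,0],"twist":[0,0,0],"jaw":0.3},{"delta_pos":[0,-18,0],"twist":[0,0,0],"jaw":0.3},{"delta_pos":[0,-20,0],"twist":[0,0,0],"jaw":0.3},{"delta_pos":[0,-21,0],"twist":[0,0,0],"jaw":0.3}]'
python3 - <<'E'
from h import *
go([526.2,-172.5,225],0)
c=cap('scene','s3')
E
```

```text
time_s: 4.42
eef_pos: [495.8, 232.7, 227.5]
ee_rot: [0.708, -0.707, -0.002, -0.002]
force: [0.8, -0.3, -0.5]
grip_width: 0.488
t 4.42 tcp [495.8 232.7 227.5] x [1.    0.    0.005] y [ 0.005  0.001 -1.   ] z [-0.     1.     0.001] F [ 0.8 -0.3 -0.5] grip 0.488
delta_cm [  3.03   0.21 -40.52]
twist [-0.001  0.     0.005]
```

View pics/s3.png

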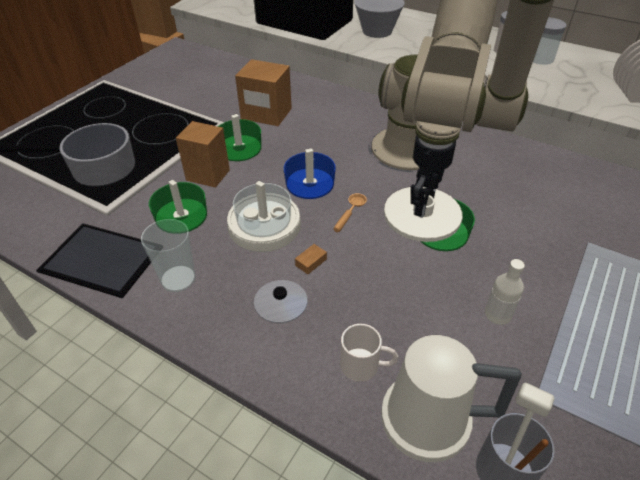

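The lid hangs level in the gripper at about (424,212), and everything else is where it was. Carrying it across.

```bash
python3 -m handwheel '[{"delta_pos":[0.1,0,-0.7],"twist":[0,0,0],"jaw":0.3},{"delta_pos":[0.2,0,-2.2],"twist":[0,0,0],"jaw":0.3},{"delta_pos":[0.4,0,-4.4],"twist":[0,0,0],"jaw":0.3},{"delta_pos":[0.5,0,-7],"twist":[0,0,0],"jaw":0.3},{"delta_pos":[0.7,0,-9.6],"twist":[0,0,0],"jaw":0.3},{"delta_pos":[0.9,0,-12.2],"twist":[0,0,0],"jaw":0.3},{"delta_pos":[1.1,0,-14.8],"twist":[0,0,0],"jaw":0.3},{"delta_pos":[1.3,0,-17.4],"twist":[0,0,0],"jaw":0.3},{"delta_pos":[1.5,0,-20],"twist":[0,0,0],"jaw":0.3},{"delta_pos":[1.7,0,-22.6],"twist":[0,0,0],"jaw":0.3}]'
python3 -m handwheel '[{"delta_pos":[0.2,0,-2.6],"twist":[0,0,0],"jaw":0.3},{"delta_pos":[0.4,0,-5.2],"twist":[0,0,0],"jaw":0.3},{"delta_pos":[0.6,0,-7.8],"twist":[0,0,0],"jaw":0.3},{"delta_pos":[0.8,0,-10.4],"twist":[0,0,0],"jaw":0.3},{"delta_pos":[1,0,-13],"twist":[0,0,0],"jaw":0.3},{"delta_pos":[1.2,0,-15.2],"twist":[0,0,0],"jaw":0.3},{"delta_pos":[1.3,0,-16.8],"twist":[0,0,0],"jaw":0.3},{"delta_pos":[1.3,0,-17.7],"twist":[0,0,0],"jaw":0.3},{"delta_pos":[1.3,0,-17.9],"twist":[0,0,0],"jaw":0.3},{"delta_pos":[1.3,0,-17.9],"twist":[0,0,0],"jaw":0.3}]'
python3 -m handwheel '[{"delta_pos":[0,0.1,0],"twist":[0,0,0],"jaw":0.3},{"delta_pos":[0,0.2,0],"twist":[0,0,0],"jaw":0.3},{"delta_pos":[0,0.2,0],"twist":[0,0,0],"jaw":0.3},{"delta_pos":[0,0.2,0],"twist":[0,0,0],"jaw":0.3},{"delta_pos":[0,0.2,0],"twist":[0,0,0],"jaw":0.3},{"delta_pos":[0,0.2,0],"twist":[0,0,0],"jaw":0.3},{"delta_pos":[0,0.2,0],"twist":[0,0,0],"jaw":0.3},{"delta_pos":[0,0.2,0],"twist":[0,0,0],"jaw":0.3},{"delta_pos":[0,0.2,0],"twist":[0,0,0],"jaw":0.3},{"delta_pos":[0,0.2,0],"twist":[0,0,0],"jaw":0.3}]'
python3 - <<'E'
from h import *
go([526.2,-172.5,200],0)
c=cap('scene','s4');t=cap('top','t4')
cv2.imwrite('pics/s4c.png',cv2.resize(np.hstack([cv2.imread('pics/s4.png')[110:270,170:370],cv2.imread('pics/t4.png')[160:320,300:500]]),None,fx=2,fy=2,interpolation=cv2.INTER_CUBIC))
for k in(c,t):
    W=cloud(k);P=W.reshape(-1,3);col=k['frame'].reshape(-1,3).astype(int)
    m=np.isfinite(P[:,0])&(np.hypot(P[:,0]-526,P[:,1]+172)<95)&(P[:,2]>205)&(P[:,2]<235)&(col.min(1)>120)
    q=P[m]; print(len(q),q.mean(0),q.min(0),q.max(0),cv2.minEnclosingCircle(q[:,:2].astype(np.float32)))
    A=np.c_[q[:,:2]-[526,-172],np.ones(len(q))]; print('tilt',np.linalg.lstsq(A,q[:,2],rcond=None)[0])
E
```

```text
time_s: 5.3
eef_pos: [511.3, 4.9, 221.9]
ee_rot: [0.707, -0.707, 0.001, 0.001]
force: [0.7, -0.1, -0.8]
grip_width: 0.487
time_s: 6.13
eef_pos: [524.8, -172.5, 222.8]
ee_rot: [0.707, -0.707, 0.001, 0.0]
force: [0.4, 0.6, -1.0]
grip_width: 0.489
time_s: 6.97
eef_pos: [525.2, -172.5, 221.8]
ee_rot: [-0.707, 0.707, -0.0, 0.0]
force: [-0.1, 0.5, -0.5]
grip_width: 0.489
t 6.97 tcp [ 525.2 -172.5  221.8] x [ 1. -0. -0.] y [-0. -0. -1.] z [ 0.  1. -0.] F [-0.1  0.5 -0.5] grip 0.489
delta_cm [0.1  2.18 0.  ]
twist [ 0. -0. -0.]
1737 [ 536.61858242 -158.80572146  221.43823019] [ 443.99658158 -250.84136372  213.87098209] [606.42289262 -90.62745939 234.53773782] ((524.6946411132812, -170.32725524902344), 82.42809295654297)
tilt [-6.87451283e-03 -1.85706743e-03  2.21535730e+02]
546 [ 550.83499385 -129.36188401  217.6873226 ] [ 501.897086   -252.50386248  207.00202289] [600.41615401 -91.0291489  221.81214552] ((523.4895629882812, -171.98397827148438), 81.03072357177734)
tilt [ 7.99801110e-03 -4.12987323e-03  2.17664782e+02]
```

View pics/s4c.png

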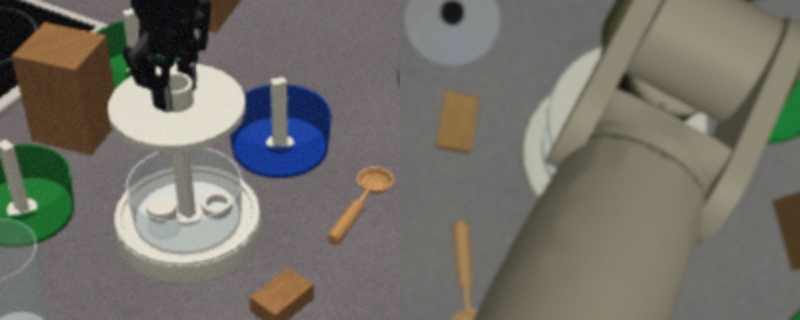

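The left crop shows the lid level and centred above the stem at about (180,95), with the basket upright and both loads inside. The fitted lid centre is within 2 mm of the stem axis. I'll shift +1 mm in x and lower until the stem is in the collar.

```bash
python3 -m handwheel '[{"delta_pos":[0.1,0.5,0],"twist":[0,0,0],"jaw":0.3},{"delta_pos":[0.1,1.5,0],"twist":[0,0,0],"jaw":0.3},{"delta_pos":[0.1,2.5,0],"twist":[0,0,0],"jaw":0.3},{"delta_pos":[0.1,3.5,0],"twist":[0,0,0],"jaw":0.3},{"delta_pos":[0.1,4.5,0],"twist":[0,0,0],"jaw":0.3},{"delta_pos":[0.1,5.5,0],"twist":[0,0,0],"jaw":0.3},{"delta_pos":[0.1,6.4,0],"twist":[0,0,0],"jaw":0.3},{"delta_pos":[0.1,7.2,0],"twist":[0,0,0],"jaw":0.3},{"delta_pos":[0.1,7.8,0],"twist":[0,0,0],"jaw":0.3},{"delta_pos":[0.1,8,0],"twist":[0,0,0],"jaw":0.3}]'
python3 - <<'E'
from h import *
go([526.2,-172.5,103],0)
c=cap('scene','s5')
cv2.imwrite('pics/s5c.png',cv2.resize(cv2.imread('pics/s5.png')[130:260,190:350],None,fx=4,fy=4,interpolation=cv2.INTER_CUBIC))
E
```

```text
time_s: 7.9
eef_pos: [526.0, -172.4, 140.7]
ee_rot: [0.707, -0.707, 0.0, 0.0]
force: [-0.9, 0.5, 0.6]
grip_width: 0.484
t 7.9 tcp [ 526.  -172.4  140.7] x [ 1.    -0.    -0.001] y [-0.001  0.001 -1.   ] z [0.    1.    0.001] F [-0.9  0.5  0.6] grip 0.484
delta_cm [ 0.03  3.77 -0.02]
twist [-0.001 -0.    -0.001]
```

View pics/s5c.png

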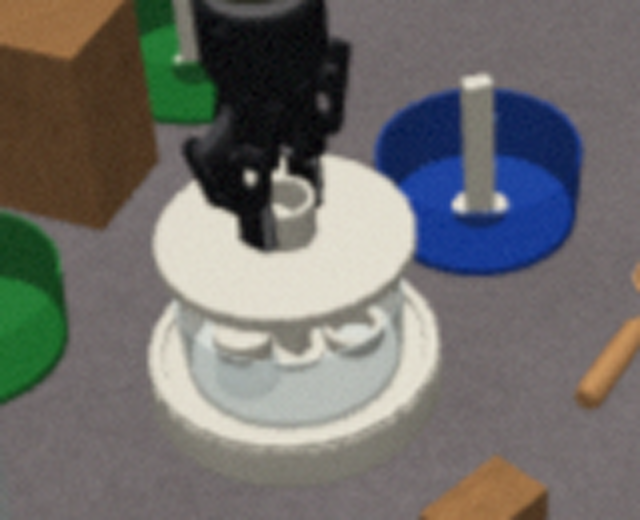

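The stem is inside the collar at about (290,190), with no contact force. Lowering towards the rim.

```bash
python3 -m handwheel '[{"delta_pos":[0,0.5,0],"twist":[0,0,0],"jaw":0.3},{"delta_pos":[0,1,0],"twist":[0,0,0],"jaw":0.3},{"delta_pos":[0,1.5,0],"twist":[0,0,0],"jaw":0.3},{"delta_pos":[0,2,0],"twist":[0,0,0],"jaw":0.3},{"delta_pos":[0,2.4,0],"twist":[0,0,0],"jaw":0.3},{"delta_pos":[0,2.8,0],"twist":[0,0,0],"jaw":0.3},{"delta_pos":[0,3.1,0],"twist":[0,0,0],"jaw":0.3},{"delta_pos":[0,3.3,0],"twist":[0,0,0],"jaw":0.3},{"delta_pos":[0,3.4,0],"twist":[0,0,0],"jaw":0.3},{"delta_pos":[0,3.4,0],"twist":[0,0,0],"jaw":0.3}]'
python3 - <<'E'
from h import *
go([526.2,-172.5,102],0)
c=cap('scene','s6')
cv2.imwrite('pics/s6c.png',cv2.resize(cv2.imread('pics/s6.png')[130:260,190:350],None,fx=4,fy=4,interpolation=cv2.INTER_CUBIC))
E
```

```text
time_s: 8.78
eef_pos: [526.2, -172.5, 107.7]
ee_rot: [0.707, -0.707, 0.0, 0.0]
force: [-0.0, -0.4, -1.1]
grip_width: 0.488
t 8.78 tcp [ 526.2 -172.5  107.7] x [ 1. -0. -0.] y [-0.  0. -1.] z [0. 1. 0.] F [-0.  -0.4 -1.1] grip 0.488
delta_cm [-0.    0.57  0.  ]
twist [-0. -0. -0.]
```

View pics/s6c.png

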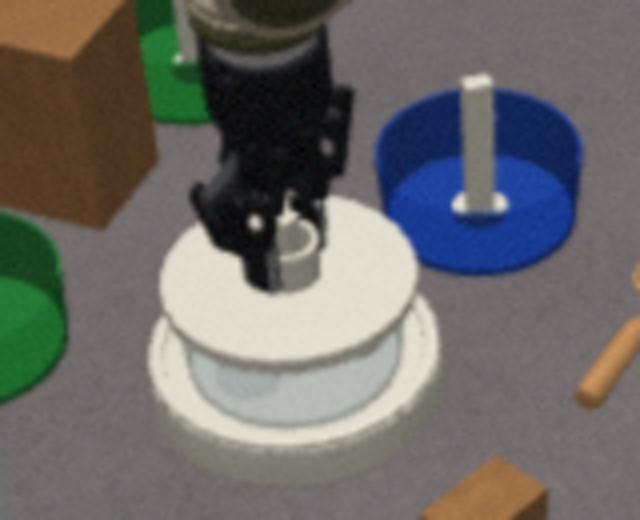

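The skirt is at or just around the rim, still with no contact force. Lowering the last few millimetres.

```bash
python3 -m handwheel '[{"delta_pos":[0,0.1,0],"twist":[0,0,0],"jaw":0.3},{"delta_pos":[0,0.2,0],"twist":[0,0,0],"jaw":0.3},{"delta_pos":[0,0.3,0],"twist":[0,0,0],"jaw":0.3},{"delta_pos":[0,0.4,0],"twist":[0,0,0],"jaw":0.3},{"delta_pos":[0,0.45,0],"twist":[0,0,0],"jaw":0.3},{"delta_pos":[0,0.5,0],"twist":[0,0,0],"jaw":0.3},{"delta_pos":[0,0.55,0],"twist":[0,0,0],"jaw":0.3},{"delta_pos":[0,0.55,0],"twist":[0,0,0],"jaw":0.3},{"delta_pos":[0,0.55,0],"twist":[0,0,0],"jaw":0.3},{"delta_pos":[0,0.55,0],"twist":[0,0,0],"jaw":0.3}]'
```

```text
time_s: 9.67
eef_pos: [526.3, -172.5, 102.3]
ee_rot: [-0.707, 0.707, 0.0, 0.0]
force: [-0.6, 0.2, -1.5]
grip_width: 0.49
```

```bash
python3 -m handwheel '[{"delta_pos":[0,0.03,0],"twist":[0,0,0],"jaw":0.3},{"delta_pos":[0,0.06,0],"twist":[0,0,0],"jaw":0.3},{"delta_pos":[0,0.09,0],"twist":[0,0,0],"jaw":0.3},{"delta_pos":[0,0.12,0],"twist":[0,0,0],"jaw":0.3},{"delta_pos":[0,0.12,0],"twist":[0,0,0],"jaw":0.3},{"delta_pos":[0,0.12,0],"twist":[0,0,0],"jaw":0.3},{"delta_pos":[0,0.12,0],"twist":[0,0,0],"jaw":0.3},{"delta_pos":[0,0.12,0],"twist":[0,0,0],"jaw":0.3},{"delta_pos":[0,0.12,0],"twist":[0,0,0],"jaw":0.3},{"delta_pos":[0,0.12,0],"twist":[0,0,0],"jaw":0.3}]'
```

```text
time_s: 10.5
eef_pos: [526.3, -172.6, 101.7]
ee_rot: [-0.707, 0.707, 0.0, 0.0]
force: [-3.3, 1.4, 5.3]
grip_width: 0.486
```

Contact at TCP z 101.7 (expected 101.6) with 5 N: seated. Opening the jaws.

```bash
python3 -m handwheel '[{"delta_pos":[0,-0.03,0],"twist":[0,0,0],"jaw":0.47},{"delta_pos":[0,-0.05,0],"twist":[0,0,0],"jaw":0.5},{"delta_pos":[0,-0.05,0],"twist":[0,0,0],"jaw":0.55},{"delta_pos":[0,-0.05,0],"twist":[0,0,0],"jaw":0.62},{"delta_pos":[0,-0.05,0],"twist":[0,0,0],"jaw":0.7},{"delta_pos":[0,-0.05,0],"twist":[0,0,0],"jaw":0.75},{"delta_pos":[0,-0.05,0],"twist":[0,0,0],"jaw":0.75},{"delta_pos":[0,-0.05,0],"twist":[0,0,0],"jaw":0.75},{"delta_pos":[0,-0.05,0],"twist":[0,0,0],"jaw":0.75},{"delta_pos":[0,-0.05,0],"twist":[0,0,0],"jaw":0.75}]'
python3 -m handwheel '[{"delta_pos":[0,-0.3,0],"twist":[0,0,0],"jaw":0.75},{"delta_pos":[0,-0.8,0],"twist":[0,0,0],"jaw":0.75},{"delta_pos":[0,-1.6,0],"twist":[0,0,0],"jaw":0.75},{"delta_pos":[0,-2.6,0],"twist":[0,0,0],"jaw":0.75},{"delta_pos":[0,-4,0],"twist":[0,0,0],"jaw":0.75},{"delta_pos":[0,-5.5,0],"twist":[0,0,0],"jaw":0.75},{"delta_pos":[0,-7,0],"twist":[0,0,0],"jaw":0.75},{"delta_pos":[0,-8.2,0],"twist":[0,0,0],"jaw":0.75},{"delta_pos":[0,-9,0],"twist":[0,0,0],"jaw":0.75},{"delta_pos":[0,-9,0],"twist":[0,0,0],"jaw":0.75}]'
python3 - <<'E'
from h import *
go([526.2,-172.5,130],0)
c=cap('scene','s7')
cv2.imwrite('pics/s7c.png',cv2.resize(cv2.imread('pics/s7.png')[130:260,190:350],None,fx=4,fy=4,interpolation=cv2.INTER_CUBIC))
P=cloud(c).reshape(-1,3);col=c['frame'].reshape(-1,3).astype(int)
for lo,hi,r in((90,106,85),(147,160,30),(120,132,30)):
    m=np.isfinite(P[:,0])&(np.hypot(P[:,0]-526,P[:,1]+172)<r)&(P[:,2]>lo)&(P[:,2]<hi)&(col.min(1)>110)
    q=P[m]; print(lo,len(q),q.mean(0),cv2.minAreaRect(q[:,:2].astype(np.float32)),cv2.minEnclosingCircle(q[:,:2].astype(np.float32)))
    print('tilt',np.linalg.lstsq(np.c_[q[:,:2]-[526,-172],np.ones(len(q))],q[:,2],rcond=None)[0])
E
```

```text
time_s: 11.33
eef_pos: [526.3, -172.5, 101.6]
ee_rot: [0.707, -0.707, 0.0, 0.0]
force: [-0.5, -0.4, -0.2]
grip_width: 0.75
time_s: 12.17
eef_pos: [526.9, -172.9, 193.9]
ee_rot: [-0.706, 0.708, 0.001, 0.001]
force: [-0.1, -0.1, 0.1]
grip_width: 0.746
t 12.17 tcp [ 526.9 -172.9  193.9] x [1.    0.    0.003] y [ 0.003 -0.002 -1.   ] z [-0.     1.    -0.002] F [-0.1 -0.1  0.1] grip 0.746
delta_cm [-0.09  6.39  0.05]
twist [0.002 0.    0.003]
90 1972 [ 534.76307694 -163.91761434  100.98915356] ((525.1849975585938, -170.7760772705078), (163.282958984375, 162.04806518554688), 71.02275085449219) ((525.3583374023438, -170.691650390625), 84.49981689453125)
tilt [-1.29976948e-02 -7.28249453e-03  1.01161913e+02]
147 46 [ 527.48691487 -171.54829289  153.80805729] ((526.3562622070312, -173.4824676513672), (17.09314727783203, 23.932201385498047), 8.496766090393066) ((527.2950439453125, -172.9045867919922), 12.648088455200195)
tilt [-2.18944108e-02  5.99512400e-02  1.53813532e+02]
120 110 [ 531.22331828 -168.2261273   126.59032294] ((526.5039672851562, -169.9121856689453), (37.28759002685547, 39.9193229675293), 57.480655670166016) ((527.2833862304688, -169.6341552734375), 22.290319442749023)
tilt [-1.60235642e-02 -1.95318610e-02  1.26747730e+02]
```

View pics/s7c.png

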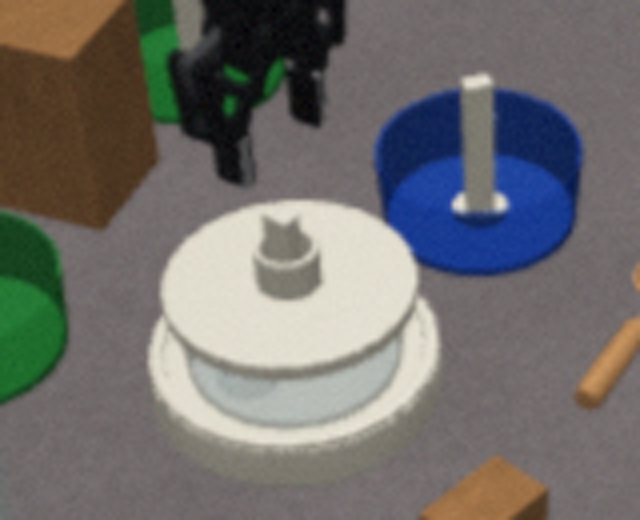

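The crop shows the lid level on the rim, fingers clear, and the stem sticking up through the collar at (283,240). Plate top measures z about 101 against 99 expected, which is within calibration. Collar top is about 127 and stem top about 153. Now lowering onto the stem.

```bash
python3 -m handwheel '[{"delta_pos":[-0.05,0.5,0],"twist":[0,0,0],"jaw":0.5},{"delta_pos":[-0.05,1.3,0],"twist":[0,0,0],"jaw":0.5},{"delta_pos":[-0.05,2.2,0],"twist":[0,0,0],"jaw":0.5},{"delta_pos":[-0.05,3.2,0],"twist":[0,0,0],"jaw":0.5},{"delta_pos":[-0.05,4.2,0],"twist":[0,0,0],"jaw":0.5},{"delta_pos":[-0.05,5,0],"twist":[0,0,0],"jaw":0.5},{"delta_pos":[-0.05,5.6,0],"twist":[0,0,0],"jaw":0.5},{"delta_pos":[-0.05,6,0],"twist":[0,0,0],"jaw":0.5},{"delta_pos":[-0.05,6,0],"twist":[0,0,0],"jaw":0.5},{"delta_pos":[-0.05,6,0],"twist":[0,0,0],"jaw":0.5}]'
python3 - <<'E'
from h import *
go([526.3,-172.5,131.5],0)
c=cap('scene','s8')
cv2.imwrite('pics/s8c.png',cv2.resize(cv2.imread('pics/s8.png')[130:260,190:350],None,fx=4,fy=4,interpolation=cv2.INTER_CUBIC))
E
```

```text
time_s: 13.05
eef_pos: [525.9, -172.6, 131.7]
ee_rot: [-0.707, 0.707, 0.0, 0.0]
force: [-0.3, 0.4, 0.5]
grip_width: 0.504
t 13.05 tcp [ 525.9 -172.6  131.7] x [1. 0. 0.] y [ 0. -0. -1.] z [-0.  1. -0.] F [-0.3  0.4  0.5] grip 0.504
delta_cm [0.04 0.02 0.01]
twist [0. 0. 0.]
```

View pics/s8c.png

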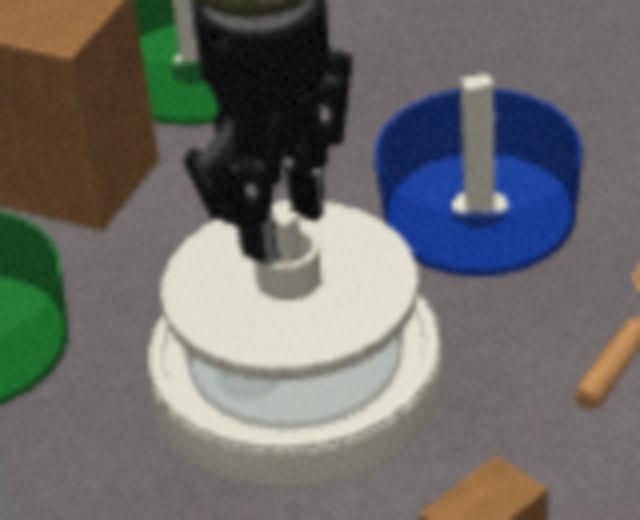

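The fingers straddle the stem at (285,225), clear of the collar. Closing.

```bash
python3 -m handwheel '[{"delta_pos":[0.03,0,0],"twist":[0,0,0],"jaw":0.4},{"delta_pos":[0.03,0,0],"twist":[0,0,0],"jaw":0.32},{"delta_pos":[0.03,0,0],"twist":[0,0,0],"jaw":0.26},{"delta_pos":[0.03,0,0],"twist":[0,0,0],"jaw":0.2},{"delta_pos":[0.03,0,0],"twist":[0,0,0],"jaw":0.15},{"delta_pos":[0.03,0,0],"twist":[0,0,0],"jaw":0.1},{"delta_pos":[0.03,0,0],"twist":[0,0,0],"jaw":0},{"delta_pos":[0.03,0,0],"twist":[0,0,0],"jaw":0},{"delta_pos":[0.03,0,0],"twist":[0,0,0],"jaw":0},{"delta_pos":[0.03,0,0],"twist":[0,0,0],"jaw":0}]' 60
python3 -m handwheel '[{"delta_pos":[0,0,0],"twist":[0,0,0],"jaw":0},{"delta_pos":[0,0,0],"twist":[0,0,0],"jaw":0},{"delta_pos":[0,-0.1,0],"twist":[0,0,0],"jaw":0},{"delta_pos":[0,-0.2,0],"twist":[0,0,0],"jaw":0},{"delta_pos":[0,-0.4,0],"twist":[0,0,0],"jaw":0},{"delta_pos":[0,-0.6,0],"twist":[0,0,0],"jaw":0},{"delta_pos":[0,-0.8,0],"twist":[0,0,0],"jaw":0},{"delta_pos":[0,-1,0],"twist":[0,0,0],"jaw":0},{"delta_pos":[0,-1,0],"twist":[0,0,0],"jaw":0},{"delta_pos":[0,-1,0],"twist":[0,0,0],"jaw":0}]' 60
python3 - <<'E'
from h import *
go([526.3,-172.5,231.5],0)
c=cap('scene','s9')
cv2.imwrite('pics/s9c.png',cv2.resize(cv2.imread('pics/s9.png')[130:260,190:350],None,fx=4,fy=4,interpolation=cv2.INTER_CUBIC))
E
```

```text
time_s: 13.93
eef_pos: [526.3, -172.5, 131.9]
ee_rot: [-0.707, 0.707, 0.0, 0.0]
force: [1.2, 1.6, 3.4]
grip_width: 0.145
time_s: 14.77
eef_pos: [526.0, -172.5, 141.7]
ee_rot: [-0.707, 0.707, 0.0, 0.0]
force: [-0.1, -0.3, -3.0]
grip_width: 0.144
t 14.77 tcp [ 526.  -172.5  141.7] x [ 1. -0.  0.] y [ 0. -0. -1.] z [ 0.  1. -0.] F [-0.1 -0.3 -3. ] grip 0.144
delta_cm [ 0.03 -8.98  0.  ]
twist [ 0. -0.  0.]
```

View pics/s9c.png

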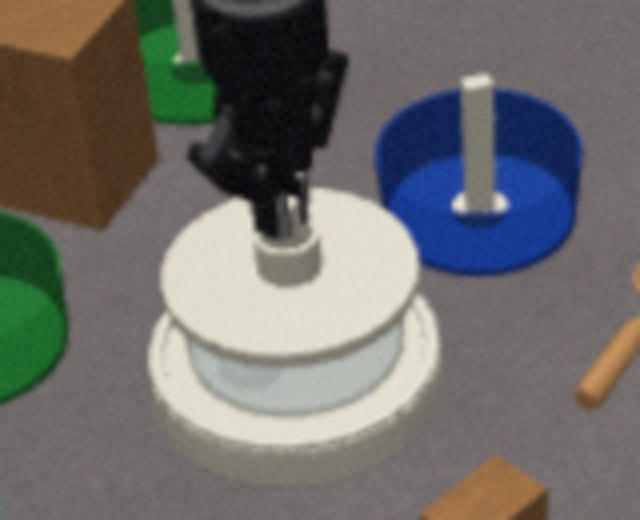

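The basket has come up 10 mm with the lid still seated, carrying about 3–4 N of weight. Lifting the rest slowly and letting it settle.

```bash
python3 -m handwheel '[{"delta_pos":[0,-0.3,0],"twist":[0,0,0],"jaw":0},{"delta_pos":[0,-0.9,0],"twist":[0,0,0],"jaw":0},{"delta_pos":[0,-1.7,0],"twist":[0,0,0],"jaw":0},{"delta_pos":[0,-2.6,0],"twist":[0,0,0],"jaw":0},{"delta_pos":[0,-3.5,0],"twist":[0,0,0],"jaw":0},{"delta_pos":[0,-4.4,0],"twist":[0,0,0],"jaw":0},{"delta_pos":[0,-5.3,0],"twist":[0,0,0],"jaw":0},{"delta_pos":[0,-6.2,0],"twist":[0,0,0],"jaw":0},{"delta_pos":[0,-7,0],"twist":[0,0,0],"jaw":0},{"delta_pos":[0,-7.7,0],"twist":[0,0,0],"jaw":0}]' 60
python3 -m handwheel '[{"delta_pos":[0,-0.6,0],"twist":[0,0,0],"jaw":0},{"delta_pos":[0,-1,0],"twist":[0,0,0],"jaw":0},{"delta_pos":[0,-1.2,0],"twist":[0,0,0],"jaw":0},{"delta_pos":[0,-1.3,0],"twist":[0,0,0],"jaw":0},{"delta_pos":[0,-1.3,0],"twist":[0,0,0],"jaw":0},{"delta_pos":[0,-1.3,0],"twist":[0,0,0],"jaw":0},{"delta_pos":[0,-1.3,0],"twist":[0,0,0],"jaw":0},{"delta_pos":[0,-1.3,0],"twist":[0,0,0],"jaw":0},{"delta_pos":[0,-1.3,0],"twist":[0,0,0],"jaw":0},{"delta_pos":[0,-1.3,0],"twist":[0,0,0],"jaw":0}]' 60
python3 - <<'E'
from h import *
go([526.3,-172.5,231.5],0); print(np.abs(telemetry.sense()['dq']).max())
c=cap('scene','s10'); cap('top','t10')
P=cloud(c).reshape(-1,3);col=c['frame'].reshape(-1,3).astype(int)
m=np.isfinite(P[:,0])&(np.hypot(P[:,0]-526,P[:,1]+172)<82)&(P[:,2]>190)&(P[:,2]<209)&(col.min(1)>110)
q=P[m]; print(len(q),q.mean(0),cv2.minEnclosingCircle(q[:,:2].astype(np.float32)),np.linalg.lstsq(np.c_[q[:,:2]-[526,-172],np.ones(len(q))],q[:,2],rcond=None)[0])
E
```

```text
time_s: 15.65
eef_pos: [526.1, -172.6, 219.6]
ee_rot: [-0.707, 0.707, 0.0, 0.0]
force: [-0.3, -0.1, -3.1]
grip_width: 0.148
time_s: 16.48
eef_pos: [526.0, -172.5, 231.5]
ee_rot: [0.707, -0.707, 0.0, 0.0]
force: [-0.4, -0.0, -3.5]
grip_width: 0.148
t 16.48 tcp [ 526.  -172.5  231.5] x [ 1. -0. -0.] y [-0.  0. -1.] z [0. 1. 0.] F [-0.4 -0.  -3.5] grip 0.148
delta_cm [0.03 0.   0.  ]
twist [-0. -0. -0.]
0.0016551452190865631
1959 [ 535.98092005 -162.33494883  200.7060338 ] ((525.9307250976562, -171.99185180664062), 81.95375061035156) [-1.74233622e-02 -2.25768252e-03  2.00901756e+02]
```

View pics/s10.png

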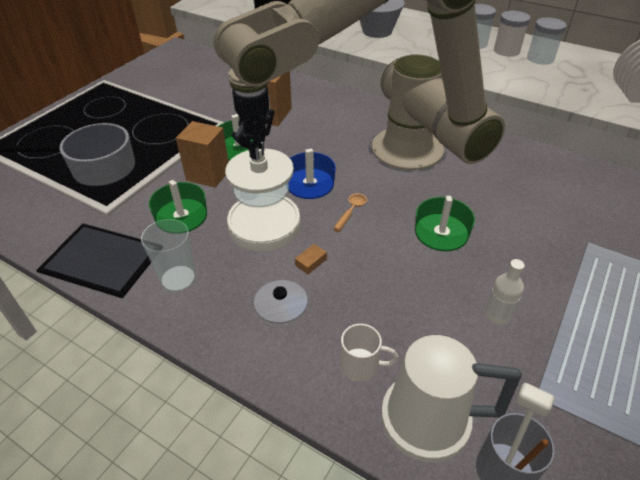

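```bash
python3 - <<'E'
import cv2,numpy as np
a=cv2.resize(cv2.imread('pics/s10.png')[100:260,180:340],(400,400),interpolation=cv2.INTER_CUBIC)
b=cv2.resize(cv2.imread('pics/t10.png')[150:330,310:490],(400,400),interpolation=cv2.INTER_CUBIC)
cv2.imwrite('pics/s10c.png',np.hstack([a,b]))
E
```

```text
(no output)
```

View pics/s10c.png

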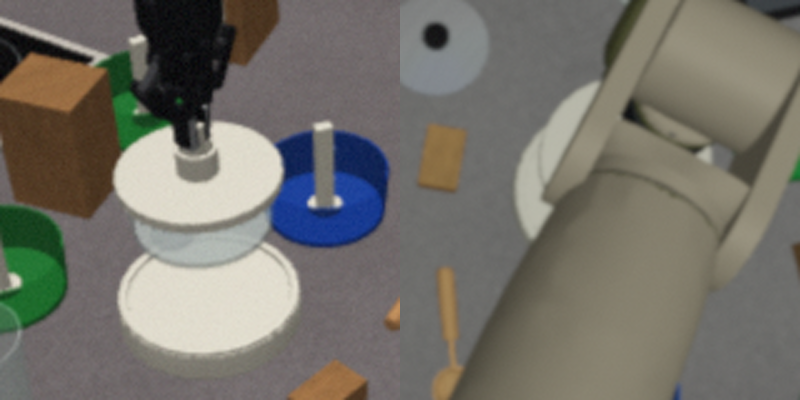

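The basket hangs 100 mm up, with the lid at (260,165) on its rim, level to within camera accuracy and centred over the empty base. The other things haven't moved and the joints are still, so I'm handing in.

```bash
python3 -c "
from h import *
print(ctrl.finish_job()); s=telemetry.sense(); print(s['time_s'],s['eef_pos'],s['force'],s['grip_width'])"
```

```text
the job is handed in; nothing more can be done
None
the job is handed in; nothing more can be done
```

I put the collared lid over the stem of the clear basket, seated it on the rim and let go. Then I gripped the stem at 60 N, lifted the basket 100 mm and handed in at about 16.5 s while holding it over the base.

**Seating:** the lid touched down at TCP z 101.7 mm, against 101.6 mm expected. The plate then measured about 101 mm, against 99 mm nominal, which is within the 2 mm calibration.

**In the air:** the lid plate rose 99.7 mm with the basket and is centred at about (526, -172), over the base. The load was about 3.5 N, grip opening 0.148, and the joints were practically still.

**Level:** the tool stood vertical, but the depth fit gave about 1° of tilt in x on the lid. It gave about 0.75° with the basket still on the base, so I put most of it down to the camera.

**Not fully confirmed:** I could not see the jar and ring clearly through the closed basket. Nothing had fallen out, and the bystanders looked unmoved in the last picture. The telemetry check after handing in returned no reading.

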